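Put the car-care corner of the garage shelf in order

ROBOT

A 6-joint arm with a two-finger parallel gripper is mounted at the origin on the work surface. World frame = base frame: x ahead of the robot, y to its left, z up, the work surface at z = 0. Lengths are in m, angles in rad, forces in N, time in s.
With the tool pointing down it reaches from about 0.325 to 0.875 m from the base axis. Payload 4.4 kg.
Tool frame: the origin (TCP) lies at the centre of the arm's flange, where the gripper is bolted on; the fingertips stand 173 mm ahead of it and the grasp point (between the pads) lies 155 mm ahead of it; z points along the fingers, y is the line along which they close (so a half turn about z gives the same grasp; the last joint's range is limited). The gripper opens to 85 mm and grips with 20 to 120 N. Pads are 22 mm wide; open, the fingers measure 114 mm over their backs; the gripper's body (76 mm by 85 mm) begins 54 mm behind the grasp point. The pads swing forward as they close: fully open they stand 13 mm farther back than shut.
Start: joints at [0.972, 0.207, 1.542, -0, 1.393, -0.15], TCP at [0.249, 0.518, 0.405] pointing down, gripper open.
Joint ranges: [-2.73, 2.73], [-0.86, 2.22], [0.23, 2.46], [-1.11, 4.25], [0.08, 2.63], [-2.82, 2.82]. Speed limits (rad/s): [2.79, 2.79, 3.14, 3.14, 3.14, 3.14].

INTERFACE

Orientations are given as a rotation vector (axis times angle).
In Python, from bench import arm gives the robot as it stands. Calls block until the motion is done:
- arm.move_to(position, orientation): joint-space move of the TCP to a pose.
- arm.movel(position, rot=None, speed=0.15): straight line of the TCP; rot=None keeps the orientation; speed is the mean speed in m/s.
- arm.move_j(angles): joint-space move.
- arm.ungrasp() and arm.clamp(grasp_force=None): open the fingers fully, or close them until they stop; grasp_force is the grip in N (None keeps the last).
- arm.sleep(seconds).
- arm.inverse_kinematics(position, orientation): joint angles nearest the present ones, or None.
- arm.get_obs(): the state.
- arm.read_camera(name): name is "scene" or "top" or "wrist"; returns a dict with "frame" (480x640x3 uint8, red, green, blue), "fovy" (degrees; the focal length in pixels is half the picture's height over the tangent of half this angle, whatever the lens; pixels are square), "cx", "cy" (the principal point, pixels), "rvec" (rotation vector, rad) and "tvec" (3), from world to camera coordinates, as OpenCV has them. Camera axes: x right, y down, z forward; pixel columns grow to the right and rows downward; lengths in m; the calibration is good to about 2 mm. A picture is of the moment at which its call begins. There is no depth.
A pose or a line that the arm cannot do raises arm.Unreachable and nothing moves.
- arm.hand_in(): hands the job in; it is judged then, once.
The state is a dict: "clock": time; "joints": joint angles; "qvel": joint speeds; "tau": joint torques, N m; "tcp_pos": TCP position; "orientation": TCP orientation; "contact_force": force on the tool from outside, world axes, zero at the start; "ft_torque": the same for the moment, N m; "grip_width": finger opening in m; "finger_force": force on a finger pad.
Only numpy, scipy, OpenCV 4.12 (cv2) and the standard library are available. Lean on these libraries where they do the work, as an engineer would, in place of code of your own. Each camera call takes 0.05 s, during which the arm holds its last target. There are 200 camera calls.

TASK

Put the car-care corner in order around the grey jug and the primer tin, leaving those two and the other things on the shelf where they are. Stand the blue de-icer can midway between jug and tin, in line with their centres, and stand the steel funnel mouth down on the other side of the jug, in the same line, with a gap of about 3 cm between its rim and the jug. Lay the stubby screwdriver across the middle of the tin's lid, its handle centred there, and lay the red ice scraper flat, parallel to that line, straight in front of the de-icer can (on the robot's side), the scraper's middle 12 cm from the can's centre.

Things in the scene. Friction and masses are not known exactly. Their poses are not given: they have to be found in the camera images.
- jug: closed grey plastic jug, black screw cap, handle loop, standing; loose, 1.8 kg, not to be moved. 110 mm deep (x), 76 mm wide (y), 205 mm tall. Origin: centre of its underside. Its y axis runs along the line through jug and tin (within 2 degrees); its -x faces roughly towards the robot (the front). Jug and tin stand about 190 mm apart, centre to centre; either may be on the left
- tin: round steel pint tin with a red-brown band and a pry lid, standing, about 0.75 kg, loose, not to be moved. Diameter 88 mm, 95 mm tall to the flat middle of its lid (a rim 5 mm wide rises 3 mm round it). Origin: centre of its underside, z up
- deicer: blue aerosol can of de-icer with white bands and a white cap, standing upright. Diameter 50 mm, 195 mm tall; the cap is the top 48 mm and 47 mm in diameter; about 0.3 kg. Origin: centre of its underside, z up. Must stand upright at the end
- funnel: stainless steel funnel standing mouth down, spout up. Rim 94 mm across at the bottom; cone narrows from 90 mm at 12 mm high to the spout at 65 mm; spout 15 to 17 mm thick from 66 mm up to its top at 125 mm; 0.13 kg. Grip it by the spout. A small flat hanging loop at the rim reaches 59 mm to its -x. Origin: centre of the mouth, z up the spout
- stubby: stubby screwdriver lying, yellow six-sided fluted handle 52 mm long and 28 mm across flats (32 mm across corners), short steel blade to 63 mm from the handle's middle; about 0.09 kg. Origin: middle of the handle on its axis (14 mm above what it lies on); x points along the axis to the blade
- scraper: red ice scraper lying flat, 180 mm long (x from -90 to 90 mm): handle with black rubber grip 28 mm wide, 23 mm high from x = -90 to 19 mm; flat red blade 84 mm wide, 6 to 10 mm high from x = 38 mm to its end; 0.11 kg. Origin: middle of its length, on its underside; z up. Balances near its middle; grip it across the handle at x = -5 mm. Either end may point either way when laid down
- lube: green aerosol can with yellow bands and a black cap, standing, diameter 50 mm, 195 mm tall: not part of the job, leave it where it is. Origin: centre of its underside
- tape: black roll of tape lying flat, diameter 100 mm, 24 mm high: leave it where it is. Origin: centre of its underside
- driver: long screwdriver with a blue handle lying behind jug and tin, 220 mm long: leave it where it is. x points to its blade
Not all that is in view belongs to the job. Leave any yellow look-alike of the funnel alone. Several things have the shape of the stubby; the one meant has the colours described above.

How it is judged:
At the end, for the whole second after the job is handed in: Can upright midway between jug and tin (to 15-18 mm); funnel mouth down on jug's far side, centre 98-132 mm from jug's, in line to 20 mm; screwdriver on lid within 16 mm; scraper flat, 102-138 mm in front, parallel to 0.16 rad, centred to 15 mm; all at rest (y of deicer in the frame of jug between -0.113 and 0.113 m and y of deicer in the frame of tin between -0.113 and 0.113 m and x of deicer in the frame of jug between -0.018 and 0.018 m and angle between each of deicer, funnel, scraper's own z axis and vertical below 0.08 rad and height (world z) of each of deicer, funnel, scraper below 0.006 m and x of funnel in the frame of jug between -0.02 and 0.02 m and horizontal distance between funnel and jug between 0.098 and 0.132 m and horizontal distance between funnel and tin above 0.26 m and horizontal distance between stubby and tin below 0.016 m and z of stubby in the frame of tin between 0.1 and 0.118 m and angle between stubby's own x axis and vertical between 1.4 and 1.75 rad and y of scraper in the frame of jug between -0.113 and 0.113 m and y of scraper in the frame of tin between -0.113 and 0.113 m and x of scraper in the frame of jug between -0.138 and -0.102 m and angle between the x axis of scraper and the y axis of jug, either way round below 0.16 rad and linear speed of each of deicer, funnel, stubby, scraper below 0.01 m/s and angle between each of jug, tin's own z axis and vertical below 0.05 rad); the robot touches nothing.
It fails at once if the jug is pushed more than 15 mm (distance of jug from where it was at the start of the episode above 0.015 m).
It fails at once if the tin is pushed more than 15 mm (distance of tin from where it was at the start of the episode above 0.015 m).
It fails at once if the green spray can is pushed more than 15 mm (distance of lube from where it was at the start of the episode above 0.015 m).
It fails at once if the tape roll is pushed more than 15 mm (distance of tape from where it was at the start of the episode above 0.015 m).
It fails at once if the long blue screwdriver is pushed more than 15 mm (distance of driver from where it was at the start of the episode above 0.015 m).
It also fails if it takes over 109 s, if anything falls off the work surface, if the arm or the gripper's body presses on something with over 40 N, if the wrist force passes 120 N, or if a joint passes its speed limit or range.

## Working session

There is one attempt and no reset: what is moved stays moved. The work goes in short steps, each a Python script; the robot and the scene stay as the last script left them, time stands still between calls to the robot, and variables do not carry over. Pictures are saved under pics/ and viewed, at most 14 in all, crops included, and the job is handed in when it is done.

```bash
ls; mkdir -p pics; cat > h.py <<'E'
import numpy as np, cv2
from bench import arm
def cam(n):
    c=arm.read_camera(n); c['R']=cv2.Rodrigues(np.array(c['rvec'],float))[0]; c['t']=np.array(c['tvec'],float).ravel()
    c['f']=240/np.tan(np.radians(c['fovy'])/2); return c
def ray(c,u,v):
    d=c['R'].T@np.array([(u-c['cx'])/c['f'],(v-c['cy'])/c['f'],1.]); return -c['R'].T@c['t'],d
def onz(c,u,v,z):
    o,d=ray(c,u,v); return o+d*(z-o[2])/d[2]
def proj(c,p):
    q=c['R']@np.array(p,float)+c['t']; return c['f']*q[0]/q[2]+c['cx'],c['f']*q[1]/q[2]+c['cy']
def save(c,n): cv2.imwrite(f'pics/{n}.png',c['frame'][:,:,::-1])
E
python3 - <<'E'
from h import *
for n in('top','scene','wrist'):
    c=cam(n); save(c,n+'0'); print(n,c['fovy'],c['cx'],c['cy'],-c['R'].T@c['t'],c['R'][2])
    np.save(f'pics/{n}0.npy',c,allow_pickle=True)
print(arm.get_obs())
E
```

```text
pics
top 55.03390604410368 317.06709928040505 238.0170476105548 [2.98142347e-01 1.16782485e-03 1.21685002e+00] [ 0.1916418   0.01190826 -0.98139269]
scene 48.00704672247458 318.5571134696389 237.3062807170804 [1.25288301 0.54407072 0.73195599] [-0.63762176 -0.47409843 -0.60718133]
wrist 70.18705729054341 319.83519923075187 236.64404981765023 [0.17981243 0.55074673 0.37186791] [ 0.26767321 -0.13171458 -0.95446442]
{'clock': 0.15, 'joints': array([ 9.71499683e-01,  2.07293584e-01,  1.54263595e+00, -1.92102387e-06,
        1.39349965e+00, -1.50491834e-01]), 'qvel': array([-2.38613936e-05, -2.11928771e-03, -3.26595497e-03, -2.39774167e-03,
       -2.81603679e-03,  1.03289482e-03]), 'tau': array([ 8.14680989e-04, -3.83512509e+01, -2.92038292e+01, -3.60902159e-04,
        6.55962678e-03, -1.82184124e-06]), 'tcp_pos': array([0.24933435, 0.51782128, 0.40374803]), 'orientation': array([-6.98929074e-01, -3.06216940e+00,  2.68497237e-03]), 'contact_force': array([-0.41542635, -0.48223857, -0.23137859]), 'ft_torque': array([-0.01917829,  0.01163195,  0.03554995]), 'finger_force': 0.0, 'grip_width': 0.0853550398747503}
```

View pics/top0.png

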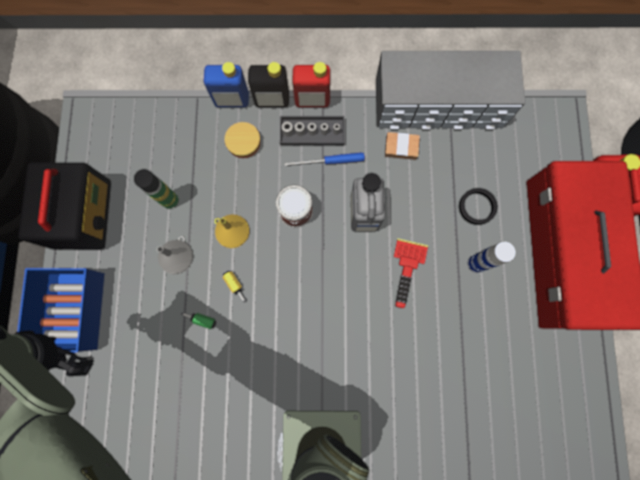

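View pics/scene0.png

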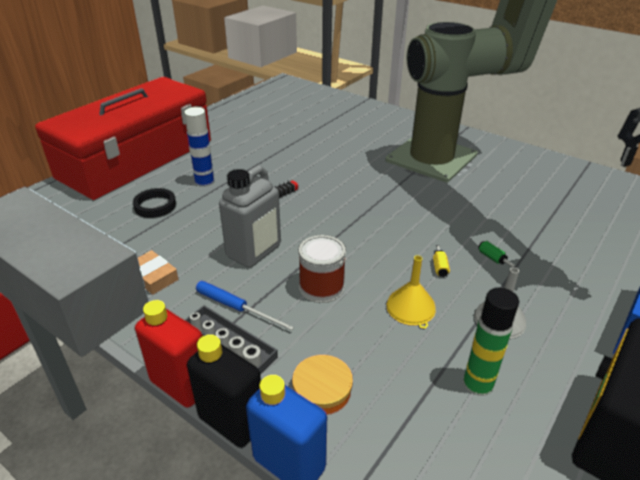

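```bash
python3 - <<'E'
from h import *
c=np.load('pics/top0.npy',allow_pickle=True).item()
im=c['frame'][:,:,::-1][150:340,130:525]
cv2.imwrite('pics/crop.png',cv2.resize(im,None,fx=2,fy=2,interpolation=cv2.INTER_CUBIC))
hsv=cv2.cvtColor(c['frame'],cv2.COLOR_RGB2HSV)
def comp(name,lo,hi,box,z):
    m=cv2.inRange(hsv,lo,hi); k=np.zeros_like(m); x0,y0,x1,y1=box; k[y0:y1,x0:x1]=m[y0:y1,x0:x1]
    cs=max(cv2.findContours(k,0,1)[0],key=cv2.contourArea); M=cv2.moments(k,True)
    u,v=M['m10']/M['m00'],M['m01']/M['m00']; print(name,M['m00'],np.round((u,v),1),np.round(onz(c,u,v,z),3),cv2.minAreaRect(cs),cv2.minEnclosingCircle(cs))
    return k
comp('scr',(0,130,80),(8,255,255),(380,220,440,310),.01);comp('stub',(22,100,90),(34,255,255),(215,262,260,305),.014)
comp('tinlid',(0,0,150),(180,70,255),(270,180,320,228),.097);comp('cap',(0,0,170),(180,60,255),(490,235,520,270),.195)
comp('tape',(0,0,0),(180,255,50),(450,180,505,230),.012)
comp('jugcap',(0,0,0),(180,255,50),(355,168,388,200),.205)
E
```

```text
scr 766.0 [409.  258.8] [ 0.478 -0.227  0.01 ] ((408.4524841308594, 259.5770568847656), (31.03483009338379, 32.63810348510742), 13.240520477294922) ((408.90838623046875, 256.52618408203125), 19.56719970703125)
stub 227.0 [231.6 281.5] [0.417 0.239 0.014] ((231.34616088867188, 281.2691955566406), (20.80125617980957, 11.371353149414062), 56.30992889404297) ((231.59091186523438, 281.4090881347656), 10.684334754943848)
tinlid 1086.0 [292. 202.] [0.609 0.078 0.097] ((293.0, 203.5), (47.0, 36.0), 90.0) ((288.5, 203.5), 26.617761611938477)
cap 343.0 [504.9 251.2] [ 0.468 -0.407  0.195] ((505.0000305175781, 251.5), (20.50609588623047, 19.091880798339844), 45.0) ((505.1428527832031, 251.14285278320312), 10.61872673034668)
tape 339.0 [478.5 205.5] [ 0.624 -0.418  0.012] ((477.5000305175781, 206.49998474121094), (33.941123962402344, 35.35533905029297), 45.0) ((477.27777099609375, 206.5), 18.28472137451172)
jugcap 230.0 [371.  182.5] [ 0.625 -0.109  0.205] ((371.0, 182.5), (17.0, 16.0), 90.0) ((370.5, 182.5), 8.860122680664062)
```

View pics/crop.png

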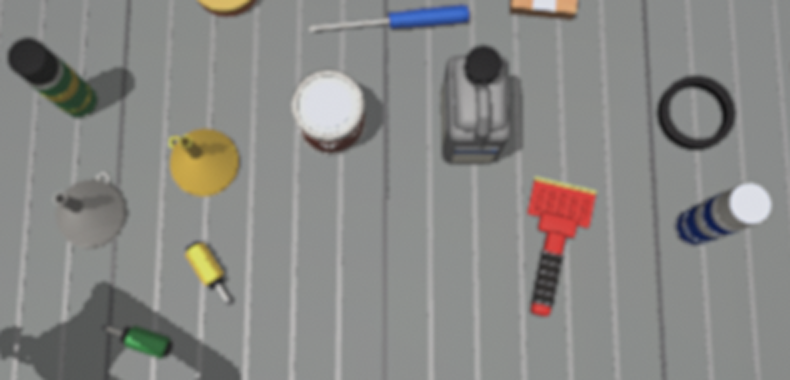

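```bash
cat >> h.py <<'E'
from scipy.spatial.transform import Rotation as Ro
def down(a): return (Ro.from_euler('z',a)*Ro.from_euler('x',np.pi)).as_rotvec()  # tool y = -Rz(a) yhat
def best(p,a):
    o=[]; q0=arm.get_obs()['joints']
    for k in(-2,-1,0,1,2):
        q=arm.inverse_kinematics(p,down(a+k*np.pi))
        if q is not None and abs(q[5])<2.7: o.append((np.abs(np.array(q)-q0).max(),a+k*np.pi))
    return min(o)[1]
def go(p,a): b=best(p,a); arm.move_to(p,down(b)); return b
E
python3 - <<'E'
from h import *
R=Ro.from_rotvec(arm.get_obs()['orientation']); y=R.as_matrix()[:,1]; print('tooly',y)
x=R.as_matrix()[:,0];print('toolx',x)
for i,(p,a) in enumerate([((.43,.27,.5),0),((.5,-.01,.6),0),((.45,-.3,.5),0)]):
    R=np.arctan2(p[1],p[0])
    # keep q6 as at the start: yaw follows the base joint
    a0=np.arctan2(x[1],x[0]); arm.move_to(p,down(a0+ (R-np.arctan2(.518,.249))))
    c=cam('wrist'); save(c,f'w{i}'); np.save(f'pics/w{i}.npy',c,allow_pickle=True)
    print(arm.get_obs()['joints'].round(2),arm.get_obs()['clock'])
E
```

```text
tooly [ 0.43388777  0.9009651  -0.00181606]
toolx [-9.00966332e-01  4.33888919e-01  2.73472127e-04]
[ 0.39  0.    1.57  0.    1.57 -0.17] 1.4167
[-0.19 -0.03  1.41  0.    1.77 -0.17] 2.6333
[-0.75  0.07  1.49  0.    1.57 -0.16] 3.8667
```

View pics/w1.png

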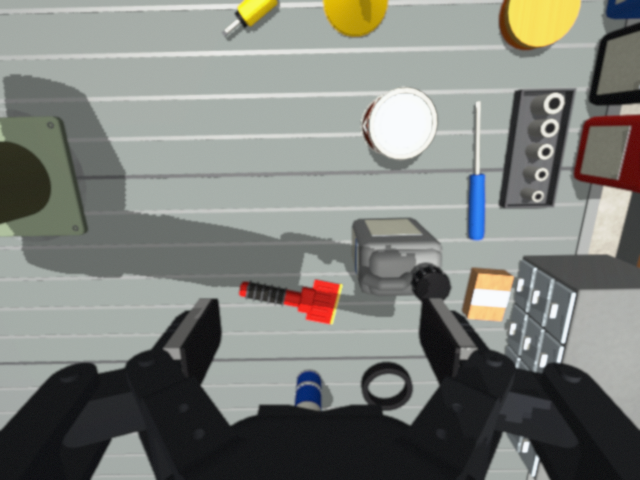

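View pics/w0.png

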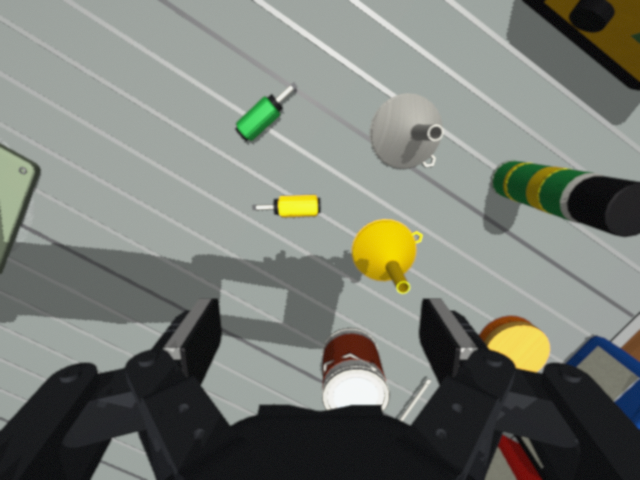

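View pics/w2.png

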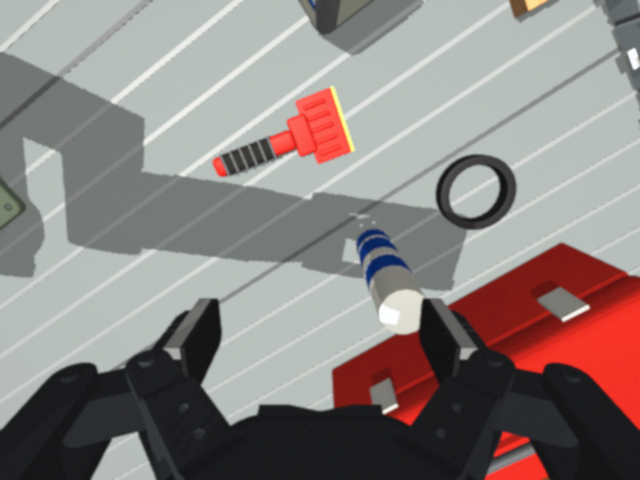

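```bash
python3 - <<'E'
from h import *
L=lambda n:np.load(f'pics/{n}.npy',allow_pickle=True).item()
t,s,w0,w1,w2=[L(n) for n in('top0','scene0','w0','w1','w2')]
P=lambda n,c,u,v,z:print(n,onz(c,u,v,z).round(4))
def blob(n,c,lo,hi,box,z,mx=0):
    h=cv2.cvtColor(c['frame'],cv2.COLOR_RGB2HSV); m=cv2.inRange(h,lo,hi); x0,y0,x1,y1=box
    k=np.zeros_like(m);k[y0:y1,x0:x1]=m[y0:y1,x0:x1]; ct=max(cv2.findContours(k,0,1)[0],key=cv2.contourArea)
    H=cv2.convexHull(ct); 
    if len(H)>=5: e=cv2.fitEllipse(H)
    M=cv2.moments(ct); r=cv2.minAreaRect(ct)
    print(n,cv2.contourArea(ct),'ell',np.round(e[0],1),np.round(e[1],1),onz(c,*e[0],z).round(4),'rect',np.round(r[0],1),np.round(r[1],1),onz(c,*r[0],z).round(4))
    return r,ct
blob('tin lid w1',w1,(0,0,205),(180,40,255),(355,80,445,165),.097)
blob('tin lid top',t,(0,0,150),(180,70,255),(274,184,314,226),.097)
P('jugcornw1 F+y',w1,357,218,0);P('jug +y edge back',w1,417,220,0)
P('jug top Fr',t,351.5,230,0);P('jug top Fl',t,383.5,230.5,0);P('jugcap top',t,371,182.5,.205);P('jugcap w1',w1,430,281,.205)
blob('stub w0',w0,(22,120,120),(34,255,255),(265,185,325,225),.014)
P('stub tip w0',w0,254,207.5,.014)
P('spout w0',w0,434,132,.125);P('spout top',t,160,249.5,.125)
P('loop',w0,430,161,0)
blob('cap w2',w2,(0,0,175),(180,50,255),(375,290,422,335),.195)
P('deicer base w2',w2,370,237,.0);P('cap top',t,504.9,251.2,.195)
blob('lube cap w0',w0,(0,0,0),(180,255,40),(604,185,640,240),.195)
r,ct=blob('blade w2',w2,(0,130,150),(32,255,255),(295,80,360,170),.008)
P('blade end mid w2',w2,342,119.5,.008);P('handle end w2',w2,216,170,.012);P('blade end top',t,412,240.5,.008);P('handle end top',t,400.5,306.5,.012)
im=w1['frame'][195:315,330:470,::-1]; cv2.imwrite('pics/jug.png',cv2.resize(im,None,fx=5,fy=5,interpolation=2))
for c,n in((t,'top'),(w1,'w1'),(s,'scene')): print(n,'jug?')
E
```

```text
tin lid w1 3738.0 ell [395.1 118.1] [71.4 88.7] [0.5982 0.08   0.097 ] rect [400.7 117.4] [80.5 68.9] [0.6054 0.0807 0.097 ]
tin lid top 986.5 ell [291.2 202.8] [36.6 50.2] [0.607  0.0802 0.097 ] rect [293.  204.5] [41. 36.] [0.6025 0.0756 0.097 ]
jugcornw1 F+y [ 0.5607 -0.078   0.    ]
jug +y edge back [ 0.6636 -0.0834  0.    ]
jug top Fr [ 0.558  -0.0769  0.    ]
jug top Fl [ 0.5568 -0.1631  0.    ]
jugcap top [ 0.6255 -0.1094  0.205 ]
jugcap w1 [ 0.6247 -0.1023  0.205 ]
stub w0 791.5 ell [298.3 205.6] [26.2 48.5] [0.4151 0.2364 0.014 ] rect [297.  205.5] [21. 40.] [0.4135 0.2357 0.014 ]
stub tip w0 [0.3656 0.2022 0.014 ]
spout w0 [0.4815 0.3915 0.125 ]
spout top [0.4823 0.3933 0.125 ]
loop [0.5339 0.3797 0.    ]
cap w2 1662.0 ell [399.2 313.7] [44.2 59.1] [ 0.4643 -0.4077  0.195 ] rect [398. 312.] [44. 46.] [ 0.4642 -0.4056  0.195 ]
deicer base w2 [ 0.471  -0.3986  0.    ]
cap top [ 0.4686 -0.4068  0.195 ]
lube cap w0 1668.0 ell [622.5 207.7] [53.3 66.4] [0.6286 0.4149 0.195 ] rect [621.5 209.5] [49. 35.] [0.6291 0.4134 0.195 ]
blade w2 2854.5 ell [325.  125.1] [70.8 76. ] [ 0.5011 -0.2348  0.008 ] rect [316.1 127.8] [68.  52.8] [ 0.4898 -0.2313  0.008 ]
blade end mid w2 [ 0.5229 -0.2412  0.008 ]
handle end w2 [ 0.3502 -0.2022  0.012 ]
blade end top [ 0.528  -0.2372  0.008 ]
handle end top [ 0.3536 -0.2006  0.012 ]
top jug?
w1 jug?
scene jug?
```

View pics/jug.png

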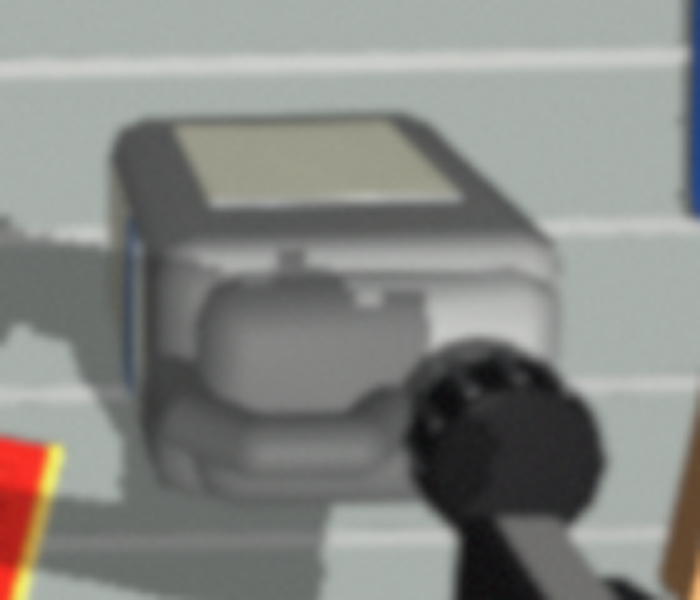

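```bash
python3 - <<'E'
from h import *
L=lambda n:np.load(f'pics/{n}.npy',allow_pickle=True).item()
t,s,w0,w1,w2=[L(n) for n in('top0','scene0','w0','w1','w2')]
g=cv2.cvtColor(w1['frame'],cv2.COLOR_RGB2GRAY); sub=g[75:175,350:450]
print((cv2.HoughCircles(sub,cv2.HOUGH_GRADIENT_ALT,1,20,param1=200,param2=.6,minRadius=28,maxRadius=45)))
for z in(.098,): print(onz(w1,400,124,z))
gt=cv2.cvtColor(t['frame'],cv2.COLOR_RGB2GRAY)
print('top rows',[gt[r,344:394].tolist() for r in(222,228)]); print('top col',gt[215:240,367].tolist())
print('w1 col',g[205:230,385].tolist()); print('w1 row',g[232,342:364].tolist())
for z in(.12,.2): print(z,onz(t,530,170,z),onz(t,541,328,z),onz(w2,335,372,z),onz(w2,560,245,z))
big=cv2.resize(t['frame'][165:240,265:400,::-1],None,fx=5,fy=5,interpolation=2); cv2.imwrite('pics/jt.png',big)
E
```

```text
[[[51.      51.      34.87121]]]
[0.60473581 0.07255324 0.098     ]
top rows [[157, 156, 148, 142, 142, 138, 120, 90, 69, 65, 67, 67, 67, 68, 72, 73, 73, 73, 72, 72, 72, 72, 72, 73, 72, 72, 67, 65, 67, 73, 74, 74, 72, 72, 69, 64, 60, 62, 72, 84, 88, 89, 91, 95, 101, 102, 103, 118, 136, 142], [161, 161, 152, 144, 142, 139, 125, 99, 74, 64, 64, 71, 82, 94, 100, 101, 101, 102, 102, 102, 102, 101, 102, 101, 101, 101, 101, 100, 100, 100, 100, 96, 86, 71, 66, 77, 91, 100, 108, 117, 121, 129, 137, 143, 154, 160, 155, 145, 141, 141]]
top col [95, 95, 93, 88, 82, 75, 68, 73, 89, 93, 80, 78, 93, 101, 101, 94, 100, 130, 156, 163, 163, 162, 162, 162, 162]
w1 col [180, 195, 204, 203, 191, 180, 174, 172, 172, 173, 173, 169, 155, 125, 119, 137, 149, 152, 153, 154, 154, 155, 154, 154, 155]
w1 row [173, 174, 174, 173, 173, 173, 172, 172, 165, 148, 126, 109, 92, 78, 76, 80, 82, 85, 84, 84, 85, 85]
0.12 [ 0.68566404 -0.51381177  0.12      ] [ 0.30037369 -0.50698267  0.12      ] [ 0.35141074 -0.48143539  0.12      ] [ 0.64255731 -0.47819058  0.12      ]
0.2 [ 0.65739971 -0.47625114  0.2       ] [ 0.30021094 -0.46992014  0.2       ] [ 0.38372513 -0.42505933  0.2       ] [ 0.60811214 -0.42255854  0.2       ]
```

View pics/jt.png

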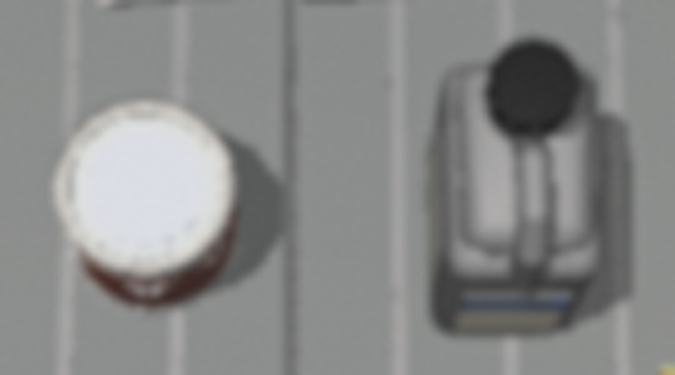

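```bash
cat >> h.py <<'E'
TIN=np.array([.605,.073]);JUG=np.array([.609,-.113])
u=(JUG-TIN)/np.linalg.norm(JUG-TIN); n=np.array([u[1],-u[0]]); n*=-np.sign(n[0]); LINE=np.arctan2(u[1],u[0])
CAN=(TIN+JUG)/2; FUN=JUG+.115*u; SCR=CAN+.12*n
def pick(xy,a,z,zl,f=50):
    b=go((*xy,zl),a); arm.movel((*xy,z),speed=.25); arm.clamp(grasp_force=f); arm.sleep(.2)
    arm.movel((*xy,z+.03),speed=.1); print('grip',arm.get_obs()['grip_width'],arm.get_obs()['clock']); arm.movel((*xy,zl),speed=.3); return b
def place(xy,a,z,zl):
    a=best((*xy,zl),a) if callable(a)==False else a(); p=lambda zz:(*xy,zz)
    arm.move_to(p(zl),down(a)); arm.movel(p(z+.03),speed=.25); arm.movel(p(z),speed=.06); print('F',arm.get_obs()['contact_force'])
    arm.sleep(.2); arm.ungrasp(); arm.sleep(.2); arm.movel(p(z+.05),speed=.1); arm.movel(p(zl),speed=.3); print('clock',arm.get_obs()['clock'])
E
python3 - <<'E'
from h import *
print(CAN,FUN,SCR,n,LINE)
th=np.arctan2(-.0378,.1737); d=np.array([np.cos(th),np.sin(th)]); g=np.array([.4387,-.2203])-.005*d
b=pick(g,th,.177,.40)
a=best((*SCR,.40),LINE)
th2=th+a-b; d2=np.array([np.cos(th2),np.sin(th2)]); print(b,a,th2)
place(SCR-.005*d2,a,.178,.40)
c=cam('top');save(c,'t1')
E
```

```text
[ 0.607 -0.02 ] [ 0.61147255 -0.22797342] [ 0.48702774 -0.02258005] [-0.99976884 -0.02150041] -1.5492942648086654
grip 0.02465228427037812 7.325
-6.4974610907616 -4.6908869183984585 1.5922983887811277
F [-2.43928969  0.20709988  4.92799587]
clock 13.3333
```

```bash
python3 - <<'E'
from h import *
pick((.467,-.406),np.pi/2,.320,.56,40)
place(CAN,np.pi/2,.321,.56)
pick((.482,.392),np.pi/2,.255,.50,40)
place(FUN,np.pi/2,.256,.50)
c=cam('top');save(c,'t2')
E
```

```text
grip 0.04635090674073263 17.1083
F [-0.49158962 -0.25993383  2.95512806]
clock 23.4167
grip 0.014780781037175549 27.4417
F [ 1.37577857  0.65305019 -1.72936759]
clock 34.7583
```

View pics/t2.png

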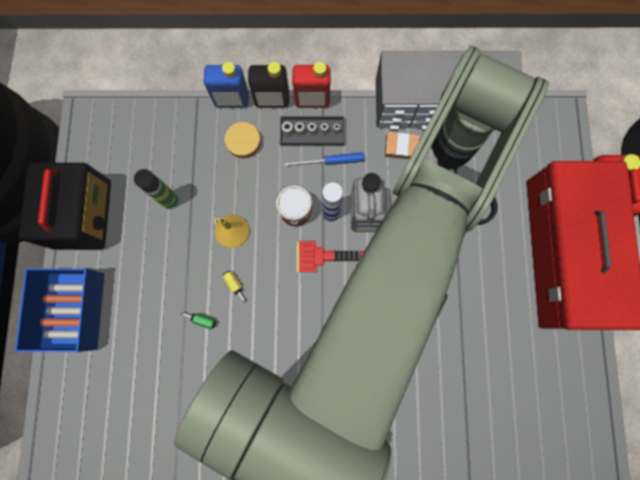

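```bash
python3 - <<'E'
from h import *
p0=np.arctan2(-.0345,-.049)
b=pick((.415,.237),p0,.178,.42,40)
phi=np.radians(135); a=b+(phi-p0)
for k in(0,-2*np.pi,2*np.pi):
    q=arm.inverse_kinematics((*TIN,.42),down(a+k)); print(q)
p=(*TIN,.42)
place(TIN,lambda:a,.178+.096,.42)
arm.move_to((.4,.2,.5),down(a))
c=cam('wrist');save(c,'w3');np.save('pics/w3.npy',c,allow_pickle=True)
arm.move_j([.972,.207,1.542,0,1.393,-.15])
for n in('top','scene'): c=cam(n);save(c,n+'3');np.save(f'pics/{n}3.npy',c,allow_pickle=True)
E
```

```text
grip 0.03062575427032001 38.975
[-0.02184872  0.26768117  1.43482266  0.          1.43908883 -0.80724688]
[-0.02184872  0.26768117  1.43482266  0.          1.43908883 -0.80724688]
[-0.02184872  0.26768117  1.43482266  0.          1.43908883 -0.80724688]
F [-2.76497177  0.09731081  4.57136994]
clock 44.1833
```

View pics/top3.png

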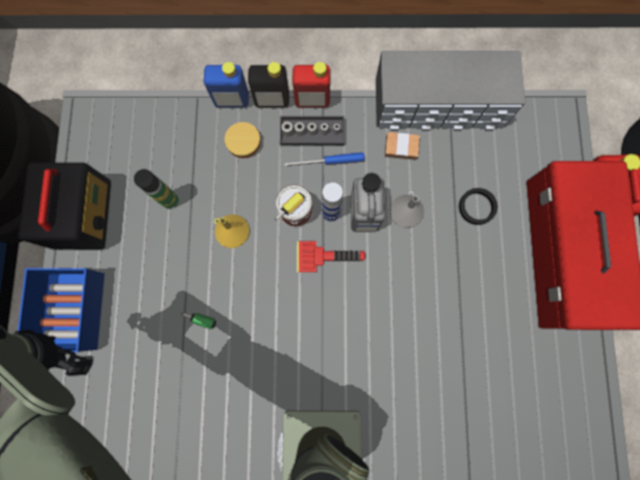

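View pics/scene3.png

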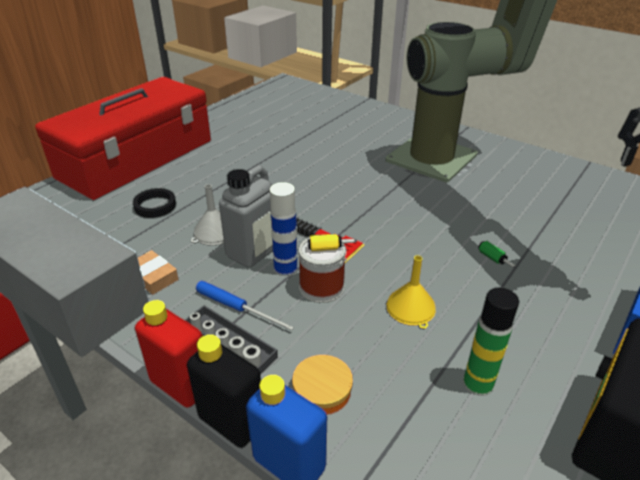

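All four pieces are in place: scraper about (331,256), can (332,200), funnel (408,210), and the stubby at (293,203) on the lid. I'll do a quick numeric check before handing in.

```bash
python3 - <<'E'
from h import *
c=np.load('pics/top3.npy',allow_pickle=True).item(); h=cv2.cvtColor(c['frame'],cv2.COLOR_RGB2HSV)
def cen(n,lo,hi,b,z):
    m=cv2.inRange(h,lo,hi)[b[1]:b[3],b[0]:b[2]]; y,x=np.nonzero(m); p=onz(c,x.mean()+b[0],y.mean()+b[1],z); print(n,len(x),p.round(3)); return p
cen('stub',(22,100,90),(34,255,255),(278,188,310,218),.115)
cen('cap',(0,0,170),(180,60,255),(322,180,345,196),.195)
print('scr ends',onz(c,298,257,.008),onz(c,365,256,.012)); print('spout',onz(c,415,198,.125)); print(TIN,CAN,SCR,FUN)
f0=np.load('pics/top0.npy',allow_pickle=True).item()['frame']; 
d=cv2.absdiff(f0,c['frame']).max(2)
for n,b in dict(jug=(355,170,386,200),tinrim=(270,180,316,190),tape=(455,185,500,228),lube=(130,165,182,212),driver=(280,148,370,170)).items(): print(n,(d[b[1]:b[3],b[0]:b[2]]>40).sum())
E
```

```text
stub 223 [0.603 0.075 0.115]
cap 239 [ 0.612 -0.021  0.195]
scr ends [0.48276582 0.06620977 0.008     ] [ 0.48529797 -0.1110496   0.012     ]
spout [ 0.61179351 -0.22514319  0.125     ]
[0.605 0.073] [ 0.607 -0.02 ] [ 0.48702774 -0.02258005] [ 0.61147255 -0.22797342]
jug 0
tinrim 0
tape 0
lube 0
driver 0
```

```bash
python3 -c "
from bench import arm
print(arm.hand_in())"
```

```text
the job is handed in; nothing more can be done
None
```

The job is handed in at about 45 s on the robot's clock. The last pictures put can, funnel, stubby and scraper within about 5 mm of my computed targets, with no visible shift in the jug, tin, lube, tape or driver; the judge's result was not shown.

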